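# Back the clay extruder off one notch

### The arm

A 6-joint arm with a two-finger parallel gripper is mounted at the origin on the work surface. World frame = base frame: x ahead of the robot, y to its left, z up, the work surface at z = 0. Lengths are in m, angles in rad, forces in N, time in s.
With the tool pointing down it reaches from about 0.35 to 0.95 m from the base axis. Payload 17.4 kg.
Tool frame: the origin (TCP) lies midway between the tips of the shut fingers; the grasp point (between the pads) lies arm.grip_depth behind it (arm.grip_depth is the distance from the TCP to the grasp point, in m); y points along the fingers, x is the direction in which the jaws open and shut, and the axes are right-handed (so a half turn about y gives the same grasp; the last joint's range is limited). The gripper opens to 93 mm and grips with 3 to 60 N. Pads are 15 mm wide; open, the fingers measure 128 mm over their backs; the gripper's body (75 mm by 188 mm) begins 65 mm behind the grasp point.
Start: joints at [-1.154, 0.116, 1.442, -0, 1.584, -0.038], TCP at [0.297, -0.606, 0.219] pointing down, gripper open.
Joint ranges: [-2.83, 2.83], [-0.83, 2.19], [0.07, 2.5], [-1.14, 4.28], [0.01, 3], [-2.97, 2.97]. Speed limits (rad/s): [1.89, 1.89, 2.22, 3.14, 3.14, 3.14].

### API

Orientations are given as a unit quaternion [x, y, z, w].
In Python, from cell import arm gives the robot as it stands.
- The arm moves only by the tool carry_out, never from a script. Its argument "steps" is a list of rows, each a list of 6 numbers: the shift along the world's x, y, z in mm, then the turn, a rotation vector about the world's x, y, z in rad. A call has 1 to 5 rows; each row is the pose to reach, as a shift and turn from the pose measured when the call began; what a row does not reach only later rows make up. A row lasts 1/8 s, in which the tool goes at most 62.5 mm and 10.7 degrees, less where a joint would pass 70% of its speed; a pose out of reach is approached as far as the arm can. A call with a gripper value outside its range is refused whole. "hand" is the finger opening in mm, from 0 to 93, set as the call begins (left out, the last holds). The fingers move at their own pace and stop on an object; the grip force is fixed at half the most. Time passes only in rows, so rows that repeat a pose let the fingers close. It gives the time, the measured TCP pose, the force and the opening at its end, in the units of the state.
- arm.state(): the state, without advancing time (a new reading comes with each control period).
- arm.grab_frame(name): name is "scene" or "top" or "wrist"; returns a dict with "img" (384x512x3 uint8, red, green, blue), "fx", "fy", "cx", "cy" (pixels), "R" (3x3) and "t" (3): a world point X has camera coordinates R X + t; the wrist camera has in their place "T_tool_cam" (4x4, takes a point from camera to tool coordinates, whose origin is the TCP and whose axes are the tool frame's). Camera axes: x right, y down, z forward; pixel columns grow to the right and rows downward; lengths in m; the calibration is good to about 2 mm. A picture is of the moment at which its call begins: read the wrist's pose just before it. There is no depth.
- arm.hand_in(): hands the job in, once; it reports no verdict.
Trained networks look in a picture, given as the dict that the camera call returned (one of the last four; its "shot" number tells which), for a name from the list of things; names that differ only in an ending like _2 or _b are one class to them, and where a whole thing is asked for, a point or a joint stands for the part that bears it (a point fixed in the world has none). Each returns a list of dicts, best first, with "confidence" (0 to 1); they miss things now and then, are a little off and sometimes report something else, mostly with a low value. They report only what shows in the picture. A call takes as long as a camera call.
- arm.spot_in(picture, thing): "box" ([left, top, width, height] in pixels, round what is visible of it).
- arm.regions_of(picture, thing): "pixels" (384x512 bool, what is visible of it) and "box" ([left, top, width, height] in pixels, round what is visible of it).
- arm.place_of(picture, thing): "uv" ([column, row] in pixels: a listed point, or the origin of a listed thing).
The state is a dict: "clock": time; "qpos": joint angles; "qd": joint speeds; "effort": joint torques, N m; "tool_pos": TCP position; "ee_rot": TCP orientation; "force": force on the tool from outside, world axes, zero at the start; "wrist_torque": the same for the moment, N m; "finger_gap": opening from 0.0 (shut) to 1.0 (fully open).
Only numpy, scipy, OpenCV 4.12 (cv2) and the standard library are available. Lean on these libraries where they do the work, as an engineer would, in place of code of your own. Each camera call takes 0.05 s, during which the arm holds its last target. There are 200 camera calls.

### The job

Take the pressure off the bench clay extruder: with a fingertip tip the red pawl up off the ratchet wheel until it lies back on its stop, then push the top knob of the hand wheel so that the wheel goes backward one notch (the way the pawl was blocking), and tip the pawl down again so that it sits in the next notch. Never wind the wheel forward past a tooth, and leave everything else on the table where it stands.

Things in the scene. Friction and masses are not known exactly. Their poses are not given: they have to be found in the camera images.
- extruder: Green bench clay extruder bolted to the table. Origin on the table under the axle, midway between its two cheek plates. y axis: along the barrel towards the die; x axis: along the axle from the cheek plates towards the hand wheel; z up. Base plate x -65 to 65, y -175 to 325 mm; cheek plates 170 mm high; the rack sticks out at the back to y -245 mm, 95 to 122 mm above the table.
- die (a point): Middle of the die cap's face at the end of the aluminium barrel. The barrel is 94 mm across (flange and cap 112 mm), runs from y 87 to y 300 mm in the extruder's frame, axis 106 mm above the table.
- axle (a point): On the axle, 135 mm above the table, in the plane of the steel ratchet wheel (12 saw teeth, 104 mm across the tips, 12 mm thick; x = 56 mm in the extruder's frame). It turns as one with the hand wheel: three steel spokes 12 mm thick, 120 degrees apart, in the plane x = 104 mm, each with a black ball knob of 34 mm diameter centred 108 mm from the axle.
- wheel (a joint): Angle of hand wheel and ratchet, rad; growing is forward (top knob towards the extruder's -y). One notch is 30 degrees (0.524). First notch: from 0, where a tooth face bears on the pawl and blocks it, up to 0.52; it starts at 0.06 to 0.20. The next notch backward is -0.52 to 0; aim near its middle. Friction (0.3 N m, about 3 N at a knob) holds the wheel where it is left.
- top_knob (a point): Centre of the ball knob (34 mm diameter) on the spoke that stands nearly upright. The spoke leans 0.15 rad towards the extruder's -y at wheel angle 0 and is upright at -0.15. Pushing this knob towards the extruder's +y turns the wheel backward.
- pawl (a joint): Angle of the red pawl about its pin, rad: 0 = fully down against its lower stop, growing as the nose lifts, 0.96 = tipped up, lying back on its stop pin. In a notch it rests at 0 to 0.14, depending on where the nose lies on the sloping tooth. It is weight-loaded (0.2 kg) over centre: beyond about 0.55 it falls back onto the stop and stays there, below that it falls onto the ratchet.
- pawl_pin (a point): The pawl's pin, parallel to the axle, at x 56, y 67, z 186 mm in the extruder's frame. The nose points from it towards -y onto the top of the ratchet wheel.
- pawl_ball (a point): Centre of the red ball (24 mm diameter) on the pawl's finger lever, 54 mm from the pin. Pawl down: the lever stands 25 degrees from upright towards the extruder's -y; tipped up: 30 degrees towards +y. Pushing the ball towards +y lifts the nose; pushing it from its +y side towards -y brings the pawl down again. It takes about 1 N.
- tub: Bystander: clear plastic tub, 110 mm across, 70 mm high; origin at the centre of its underside.
- egg_form: Bystander: fired clay egg-shaped form, 74 mm across, 102 mm high; origin at the centre of its underside.
- ring_form: Bystander: fired clay ring standing on a block, about 45 x 70 x 97 mm; origin at the centre of its underside.
- post_form: Bystander: fired clay waisted post, 54 mm across, 104 mm high; origin at the centre of its underside.
- spare_die: Bystander: spare brass die, a ring 54 mm across and 10 mm thick lying flat; origin at the centre of its underside.
- loop_tool: Bystander: loop tool with a wooden handle lying on the table, 180 mm long along its x axis, 16 mm thick; origin under the handle's middle.
- bottle: Bystander: black drinking bottle, 68 mm across, 210 mm high; origin at the centre of its underside.

How it is judged:
By the outcome, as a careful person would: the job done as asked, in the order asked, and still so for the second after the job is handed in, with the robot touching nothing.
It also fails if it takes over 51 s, if anything falls off the work surface, if the arm or the gripper's body presses on something with over 40 N, if the wrist force passes 120 N, or if a joint passes its speed limit or range.

## Working session

There is one attempt and no reset: what is moved stays moved. The work goes in short steps, Python scripts to look and compute and a tool call to move; the robot and the scene stay as the last step left them, time stands still between calls to the robot, and variables do not carry over. Pictures are saved under pics/ and viewed, about 8 in all and at most 12, crops included, and the job is handed in when it is done.

Besides the shell and the picture viewer there is one more tool, called after "Request:" as name(argument=value, ...) on one line, values as JSON. carry_out: Moves the arm, as the interface text tells. Its arguments: {"type":"object","properties":{"steps":{"type":"array"},"hand":{"type":"number"}},"required":["steps"]}

```bash
ls; mkdir -p pics; cat > h.py <<'E'
import numpy as np, cv2
from cell import arm
from scipy.spatial.transform import Rotation as Ro
def ray(f,uv):
    d=np.array([(uv[0]-f["cx"])/f["fx"],(uv[1]-f["cy"])/f["fy"],1.]);R=np.array(f["R"]);t=np.array(f["t"])
    d=R.T@d; return -R.T@t, d/np.linalg.norm(d)
def proj(f,X):
    c=np.array(f["R"])@np.array(X)+np.array(f["t"]); return np.array([f["fx"]*c[0]/c[2]+f["cx"],f["fy"]*c[1]/c[2]+f["cy"]])
def tri(rs):
    A=0;b=0
    for o,d in rs:
        P=np.eye(3)-np.outer(d,d);A=A+P;b=b+P@o
    X=np.linalg.solve(A,b); return X,[float(np.linalg.norm((np.eye(3)-np.outer(d,d))@(X-o))) for o,d in rs]
def save(f,name,s=1.5):
    cv2.imwrite("pics/"+name,cv2.resize(f["img"][:,:,::-1],None,fx=s,fy=s))
E
python3 - <<'E'
from h import *
np.set_printoptions(precision=3,suppress=True)
s=arm.state();print(s["clock"],s["tool_pos"],s["ee_rot"],arm.grip_depth)
fs={n:arm.grab_frame(n) for n in("scene","top")}
for n,f in fs.items():
    save(f,n+"0.png"); print(n,-np.array(f["R"]).T@np.array(f["t"]))
for p in ["die","axle","top_knob","pawl_pin","pawl_ball","extruder"]:
    rs=[]
    for n,f in fs.items():
        r=arm.place_of(f,p)
        if r: rs.append(ray(f,r[0]["uv"])); print(p,n,np.round(r[0]["uv"],1),round(r[0]["confidence"],2))
    if len(rs)==2: print(*tri(rs))
for p in ["tub","egg_form","ring_form","post_form","spare_die","loop_tool","bottle"]:
    for n,f in fs.items():
        r=arm.place_of(f,p)
        if r:
            o,d=ray(f,r[0]["uv"]); print(p,n,o-d*o[2]/d[2],round(r[0]["confidence"],2))
E
```

```text
pics
0.0 [ 0.296 -0.606  0.218] [-0.6    0.375 -0.374  0.6  ] 0.0188
scene [ 0.865 -0.271  0.893]
top [0.507 0.069 1.572]
die scene [274.  126.8] 0.91
die top [185.9 228.6] 0.67
[0.512 0.289 0.127] [0.0007019880034331891, 0.0007019880034331357]
axle scene [221.9 213.9] 0.59
axle top [284.  207.5] 0.73
[ 0.573 -0.005  0.144] [0.0013454811989685041, 0.00134548119896841]
top_knob scene [227.9 217.3] 0.7
top_knob top [298.9 188.3] 0.86
[ 0.624 -0.04   0.242] [0.0036854647475550975, 0.0036854647475550823]
pawl_pin scene [238.9 182.5] 0.91
pawl_pin top [261.3 150.6] 0.44
[0.674 0.023 0.362] [0.05092299303513596, 0.05092299303513588]
pawl_ball scene [229.4 175.7] 0.66
pawl_ball top [271.2 202.3] 0.55
[0.579 0.033 0.262] [0.0032183636384374237, 0.0032183636384375642]
extruder scene [208.3 229.7] 0.74
extruder top [283.1 224.6] 0.58
[ 0.522 -0.011  0.005] [0.0013536179325713783, 0.0013536179325712653]
tub scene [ 0.674 -0.214  0.   ] 0.63
tub top [ 0.658 -0.212  0.   ] 0.87
egg_form scene [0.768 0.172 0.   ] 0.77
egg_form top [ 0.755  0.177 -0.   ] 0.81
ring_form scene [0.774 0.056 0.   ] 0.62
ring_form top [0.764 0.071 0.   ] 0.8
post_form scene [ 0.766 -0.072  0.   ] 0.89
post_form top [0.516 0.321 0.   ] 0.7
spare_die scene [ 0.654 -0.086  0.   ] 0.91
spare_die top [ 0.653 -0.089  0.   ] 0.52
loop_tool scene [0.622 0.205 0.   ] 0.82
loop_tool top [0.62  0.204 0.   ] 0.67
bottle scene [0.665 0.385 0.   ] 0.91
bottle top [0.658 0.384 0.   ] 0.94
```

View pics/scene0.png

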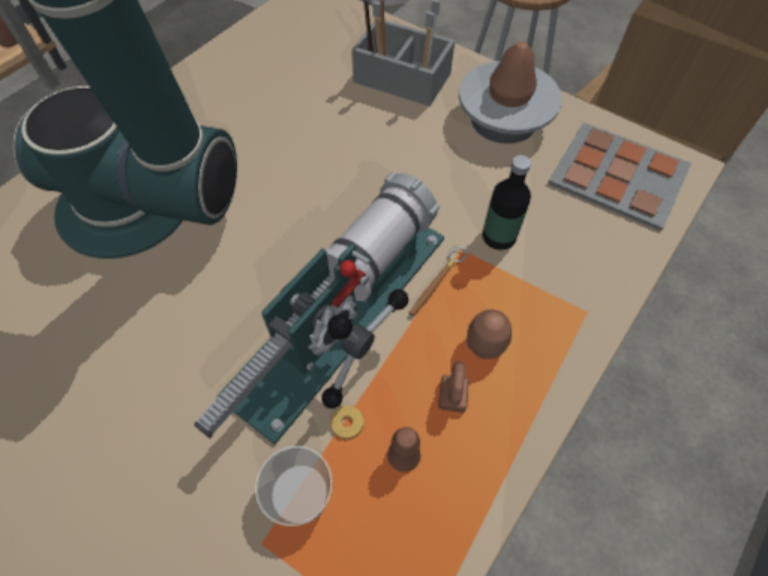

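View pics/top0.png

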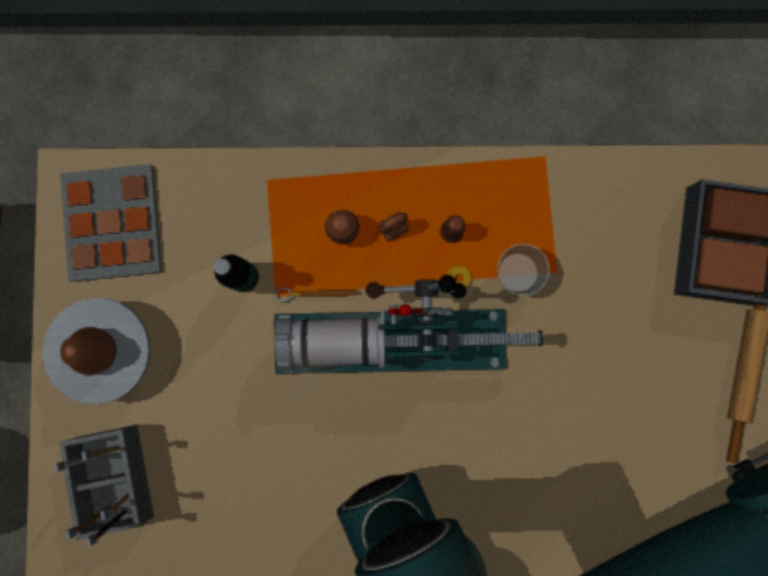

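The scene picture shows the extruder with its barrel towards world +y, the red ball at about (348,268) and the top knob at (340,327), both in the 1.5x picture. In the top view the base plate is nearly parallel to world y, and the tub and forms stand well clear of the pawl and knob. Next I fit the extruder pose.

```bash
cat >> h.py <<'E'
def world(p,X):
    c,s=np.cos(p[2]),np.sin(p[2]); X=np.asarray(X,float)
    return np.array([p[0]+c*X[0]-s*X[1],p[1]+s*X[0]+c*X[1],X[2]])
def knob(th,k=0):
    a=.15+th+k*2*np.pi/3; return [.104,-.108*np.sin(a),.135+.108*np.cos(a)]
def ball(ph):
    a=-np.radians(25)+ph; return [.056,.067+.054*np.sin(a),.186+.054*np.cos(a)]
E
python3 - <<'E'
from h import *
from scipy.optimize import least_squares
np.set_printoptions(precision=4,suppress=True)
s=arm.state(); print(Ro.from_quat(s["ee_rot"]).as_matrix())
fs={n:arm.grab_frame(n) for n in("scene","top")}
obs=[]
for p in ["die","axle","top_knob","pawl_pin","pawl_ball","extruder"]:
    for n,f in fs.items():
        r=arm.place_of(f,p)
        if r: obs.append((p,f,np.array(r[0]["uv"]),n))
# by eye, picture / 1.5: rack end, knobs
for p,n,u in [("k","top",(374,289)),("k2","top",(459,291)),("k","scene",(399,299)),("k2","scene",(332,397)),("rack","top",(541,338)),
   ("top_knob","top",(447,283)),("top_knob","scene",(340,326)),("pawl_ball","top",(405,311)),("pawl_ball","scene",(348,268))]:
    obs.append((p,fs[n],np.array(u)/1.5,n))
def pts(v):
    return dict(die=[0,.300,.106],axle=[.056,0,.135],top_knob=knob(v[3]),pawl_pin=[.056,.067,.186],pawl_ball=ball(v[4]),extruder=[0,0,0],
      k=knob(v[3],2),k2=knob(v[3],1),rack=[0,-.245,.110])
def res(v): P=pts(v); return np.concatenate([proj(f,world(v,P[p]))-u for p,f,u,n in obs])
o=least_squares(res,[.52,0,0,.13,.05],loss="soft_l1",f_scale=1.5,x_scale=[.1,.1,.1,.1,.1])
print(o.x); r=o.fun
r=res(o.x).reshape(-1,2)
for q,e in zip(obs,r): print(q[0],q[3],e)
P=pts(o.x)
for k in("pawl_ball","top_knob","pawl_pin"): print(k,world(o.x,P[k]))
E
```

```text
[[ 0.4393  0.      0.8984]
 [-0.8984  0.      0.4393]
 [-0.     -1.      0.    ]]
[ 0.5167 -0.0025  0.0023  0.1709  0.0002]
die scene [-1.8452  3.6417]
die top [ 0.6736 -1.9821]
axle scene [-16.9401  32.069 ]
axle top [-2.9578 -1.5721]
top_knob scene [-1.6409 -0.1966]
top_knob top [-1.7472 -2.1368]
pawl_pin scene [ 1.2516 -0.233 ]
pawl_pin top [ 1.034  -2.5922]
pawl_ball scene [-2.1714  2.4635]
pawl_ball top [-2.0383 -0.1844]
extruder scene [-77.668   33.3017]
extruder top [-4.2905  3.1323]
k top [-1.8183 -0.2632]
k2 top [-2.0724 -0.6103]
k scene [-0.204  -0.9017]
k2 scene [-0.2301 -1.4042]
rack top [2.4186 0.3141]
top_knob top [-1.4472 -0.1035]
top_knob scene [-0.5076 -0.93  ]
pawl_ball top [-1.3383 -1.3177]
pawl_ball scene [-0.1714 -0.4032]
pawl_ball [0.5726 0.0418 0.2349]
top_knob [ 0.6208 -0.0364  0.2375]
pawl_pin [0.5725 0.0646 0.186 ]
```

Request:
carry_out(steps=[[10,20,50,0,0,0.09],[35,70,80,0,0,0.2],[60,125,100,0,0,0.32],[85,185,105,0,0,0.44],[110,245,105,0,0,0.55]], hand=0)

```text
clock: 2.72
tool_pos: [0.4042, -0.3663, 0.3243]
ee_rot: [0.679, -0.196, 0.197, -0.679]
force: [0.5, 0.3, -0.5]
finger_gap: 0.513
```

Request:
carry_out(steps=[[25,50,0,0,0,0.11],[50,100,0,0,0,0.23],[75,150,0,0,0,0.34],[100,205,0,0,0,0.45],[125,255,0,0,0,0.56]])

```text
clock: 3.35
tool_pos: [0.5296, -0.1093, 0.3247]
ee_rot: [0.707, 0.001, 0.0, -0.707]
force: [0.0, -0.5, -0.4]
finger_gap: 0.012
```

```bash
cat >> h.py <<'E'
def wrist():
    s=arm.state(); f=dict(arm.grab_frame("wrist")); T=np.eye(4);T[:3,:3]=Ro.from_quat(s["ee_rot"]).as_matrix();T[:3,3]=s["tool_pos"]
    M=np.linalg.inv(T@np.array(f["T_tool_cam"])); f["R"]=M[:3,:3];f["t"]=M[:3,3]; return f,s
EX=[.5167,-.0025,.0023]
E
python3 - <<'E'
from h import *
np.set_printoptions(precision=4,suppress=True)
f,s=wrist(); print(s["clock"],s["tool_pos"],s["force"],-f["R"].T@f["t"])
for p,X in [("top_knob",knob(.17)),("pawl_ball",ball(0)),("pawl_pin",[.056,.067,.186]),("axle",[.056,0,.135])]:
    r=arm.place_of(f,p); print(p,proj(f,world(EX,X)),[(np.round(q["uv"],1),round(q["confidence"],2)) for q in r[:1]])
    cv2.drawMarker(f["img"],tuple(int(v) for v in proj(f,world(EX,X))),(0,255,255),cv2.MARKER_CROSS,10,1)
save(f,"w1.png")
E
```

```text
3.35 [ 0.5296 -0.1093  0.3247] [ 0.0405 -0.5122 -0.4467] [ 0.5273 -0.0425  0.4914]
top_knob [359.55  111.475] [(array([357. , 113.3]), 0.71)]
pawl_ball [306.7199   9.3356] [(array([304.4,   8.7]), 0.86)]
pawl_pin [297.7922   1.258 ] [(array([295.1,   3. ]), 0.95)]
axle [288.4843  83.5478] [(array([288.3,  88.1]), 0.76)]
```

View pics/w1.png

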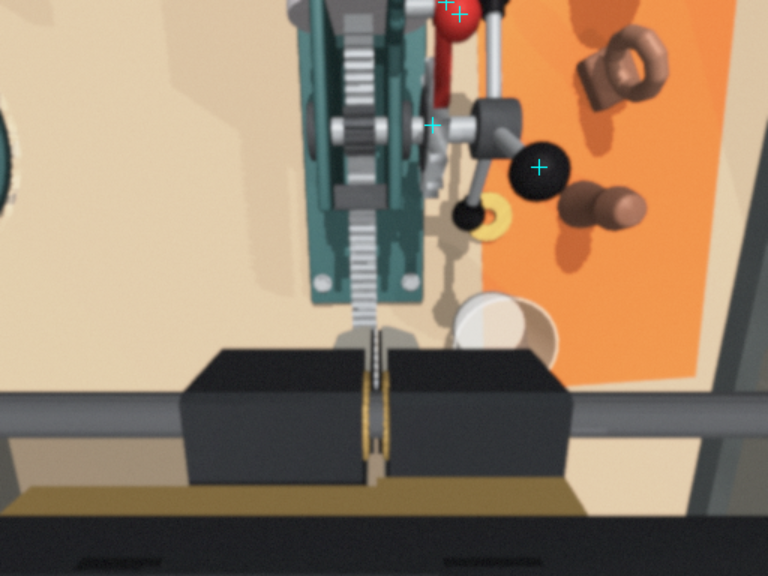

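The wrist picture agrees with the fit: the crosses sit within about 2 px of the red ball at (458,15) and the knob at (540,168). Moving to the ball's -y side and going down.

Request:
carry_out(steps=[[15,45,0,0,0,0],[30,90,0,0,0,0],[39,115,-20,0,0,0],[39,115,-65,0,0,0],[39,115,-100,0,0,0]])

```text
clock: 4.22
tool_pos: [0.5677, 0.0024, 0.2227]
ee_rot: [0.707, -0.002, 0.002, -0.707]
force: [0.4, -0.4, -0.4]
finger_gap: 0.008
```

Request:
carry_out(steps=[[0,6,0,0,0,0],[0,13,0,0,0,0],[0,20,0,0,0,0],[0,27,0,0,0,0],[0,34,0,0,0,0]])

```text
clock: 4.85
tool_pos: [0.5678, 0.037, 0.2232]
ee_rot: [0.707, -0.001, 0.002, -0.707]
force: [0.4, 0.9, 0.8]
finger_gap: 0.004
```

Request:
carry_out(steps=[[0,7,0,0,0,0],[0,14,0,0,0,0],[0,21,0,0,0,0],[0,27,0,0,0,0],[0,31,0,0,0,0]])

```text
clock: 5.48
tool_pos: [0.5678, 0.0681, 0.2232]
ee_rot: [0.707, -0.001, 0.002, -0.707]
force: [-1.1, -12.3, 0.3]
finger_gap: 0.004
```

```bash
cat > chk.py <<'E'
from h import *
import sys
from scipy.optimize import least_squares
np.set_printoptions(precision=4,suppress=True)
s=arm.state(); print(s["clock"],s["tool_pos"],s["force"],s["finger_gap"])
for n in sys.argv[2:]:
    f=wrist()[0] if n=="wrist" else arm.grab_frame(n)
    for p,fn in [("top_knob",knob),("pawl_ball",ball)]:
        r=arm.place_of(f,p)
        if r:
            g=min(((np.linalg.norm(proj(f,world(EX,fn(a)))-r[0]["uv"]),a) for a in np.arange(-.6,1.1,.01)))
            print(n,p,np.round(r[0]["uv"],1),round(r[0]["confidence"],2),"err %.1f angle %.2f"%g)
    save(f,n+sys.argv[1]+".png")
E
python3 chk.py 2 scene top wrist
```

```text
5.475 [0.5678 0.0681 0.2232] [ -1.0548 -12.282    0.299 ] 0.00426700037469209
scene top_knob [226.1 215.1] 0.95 err 0.8 angle 0.15
scene pawl_ball [247.5 161.9] 0.73 err 0.8 angle 1.09
top top_knob [300.6 189.4] 0.67 err 0.7 angle 0.29
wrist pawl_ball [258.3 201.7] 0.63 err 3.5 angle 0.91
```

It's against the stop (12 N). Backing off and moving behind the knob.

Request:
carry_out(steps=[[0,-5,0,0,0,0],[0,-14,0,0,0,0],[0,-16,35,0,0,0],[0,-18,72,0,0,0],[10,-40,75,0,0,0]])

```text
clock: 6.55
tool_pos: [0.5783, 0.0278, 0.3017]
ee_rot: [0.707, 0.001, 0.003, -0.707]
force: [0.3, -0.3, -0.9]
finger_gap: 0.005
```

Request:
carry_out(steps=[[20,-40,0,0,0,0],[40,-80,0,0,0,0],[43,-108,0,0,0,0],[43,-108,0,0,0,0]])

```text
clock: 7.05
tool_pos: [0.6214, -0.0821, 0.3013]
ee_rot: [0.707, -0.0, 0.004, -0.707]
force: [-0.3, -0.0, -0.7]
finger_gap: 0.004
```

```bash
python3 chk.py 3 scene top wrist
```

```text
7.05 [ 0.6214 -0.0821  0.3013] [-0.293  -0.0269 -0.7477] 0.0038384227470390953
scene top_knob [226.8 218.1] 0.76 err 1.5 angle 0.19
scene pawl_ball [244.8 161.4] 0.65 err 2.4 angle 0.94
top top_knob [298.5 191.2] 0.86 err 2.6 angle 0.23
top pawl_ball [250.4 205.6] 0.5 err 0.6 angle 0.98
wrist top_knob [250.6 153.9] 0.85 err 0.9 angle 0.21
```

View pics/wrist3.png

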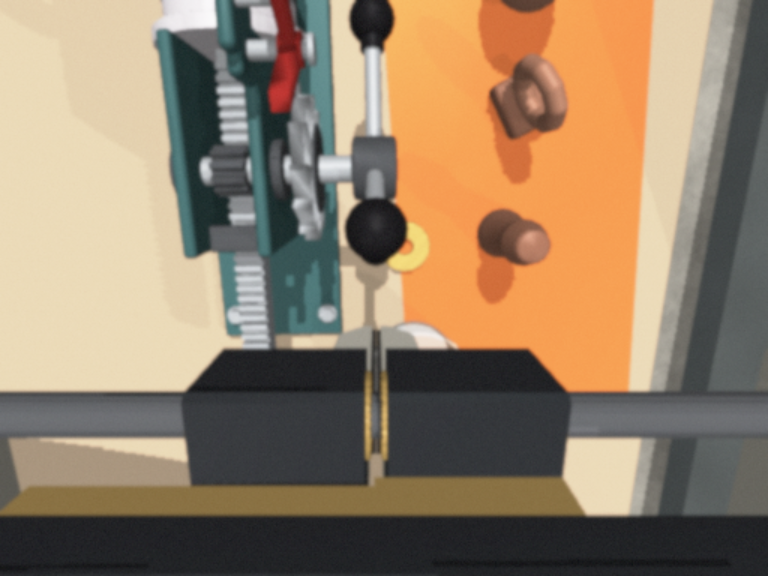

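The wrist picture shows the pawl tipped up with its nose clear at (283,95), and the finger lined up with the knob at (377,230). Going down, then pushing the knob.

Request:
carry_out(steps=[[0,0,-40,0,0,0],[0,0,-76,0,0,0],[0,4,-76,0,0,0],[0,10,-76,0,0,0],[0,16,-76,0,0,0]])

```text
clock: 8.12
tool_pos: [0.6218, -0.0633, 0.228]
ee_rot: [0.707, 0.002, 0.004, -0.707]
force: [-0.1, -5.4, 5.0]
finger_gap: 0.007
```

Request:
carry_out(steps=[[0,5,0,0,0,0],[0,10,0,0,0,0],[0,15,0,0,0,0],[0,20,0,0,0,0],[0,24,0,0,0,0]])

```text
clock: 8.75
tool_pos: [0.6218, -0.039, 0.2279]
ee_rot: [0.707, 0.002, 0.004, -0.707]
force: [0.4, -4.0, 3.3]
finger_gap: 0.003
```

Request:
carry_out(steps=[[0,5,0,0,0,0],[0,10,0,0,0,0],[0,15,0,0,0,0],[0,19,0,0,0,0],[0,22,0,0,0,0]])

```text
clock: 9.38
tool_pos: [0.6218, -0.0167, 0.2278]
ee_rot: [0.707, 0.002, 0.004, -0.707]
force: [-0.5, -2.5, 2.4]
finger_gap: 0.005
```

```bash
python3 chk.py 4 scene top wrist
```

```text
9.375 [ 0.6218 -0.0167  0.2278] [-0.5477 -2.4725  2.3977] 0.005301147803646683
scene top_knob [243.9 197.7] 0.56 err 1.6 angle -0.34
top pawl_ball [163.8 185.4] 0.67 err 87.3 angle 1.10
wrist top_knob [248.9 195.3] 0.74 err 2.9 angle -0.26
wrist pawl_ball [154.2  42.4] 0.87 err 1.4 angle 0.87
```

Request:
carry_out(steps=[[0,-5,0,0,0,0],[0,-14,0,0,0,0],[0,-16,35,0,0,0],[0,-16,75,0,0,0],[0,-16,75,0,0,0]])

```text
clock: 10.45
tool_pos: [0.6225, -0.0336, 0.3062]
ee_rot: [0.708, 0.003, 0.006, -0.707]
force: [-0.1, 0.1, -0.4]
finger_gap: 0.0
```

```bash
python3 chk.py 5 scene top wrist
```

```text
10.45 [ 0.6225 -0.0336  0.3062] [-0.0811  0.0995 -0.3671] 4.9745920911808785e-05
scene top_knob [243.9 200.2] 0.78 err 3.4 angle -0.30
scene pawl_ball [246.2 160.7] 0.62 err 2.4 angle 1.03
top top_knob [250.1 204.7] 0.75 err 23.4 angle -0.60
top pawl_ball [253.3 206. ] 0.7 err 0.1 angle 0.82
wrist pawl_ball [182.4  40.8] 0.65 err 2.9 angle 0.92
```

View pics/wrist5.png

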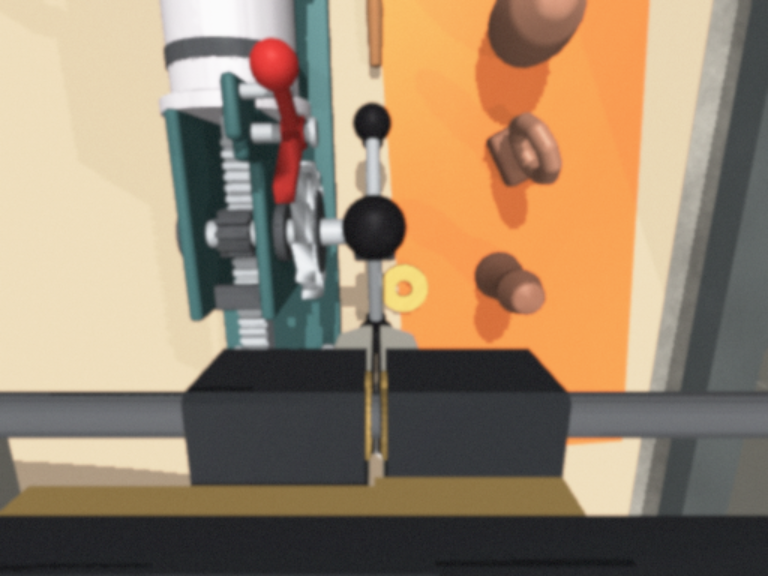

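The wrist picture shows the knob at (374,228), almost over the axle, and the pawl still tipped back with its ball at (273,63). I'll work out the wheel angle from the knobs.

```bash
python3 - <<'E'
from h import *
f,s=wrist()
for k,u in [(0,(374,228)),(2,(372,122))]:
    u=np.array(u)/1.5
    print(k,min((np.linalg.norm(proj(f,world(EX,knob(a,k)))-u),a) for a in np.arange(-.7,.3,.005)))
E
```

```text
0 (np.float64(1.3198607637225321), np.float64(-0.24999999999999956))
2 (np.float64(1.096119079297656), np.float64(-0.3049999999999996))
```

Request:
carry_out(steps=[[-12,35,0,0,0,0],[-25,80,0,0,0,0],[-38,120,0,0,0,0],[-52,155,0,0,0,0],[-53,165,0,0,0,0]])

```text
clock: 11.58
tool_pos: [0.568, 0.1337, 0.3025]
ee_rot: [0.707, 0.003, 0.003, -0.707]
force: [0.1, -0.4, 0.2]
finger_gap: 0.007
```

Request:
carry_out(steps=[[0,0,-40,0,0,0],[0,0,-77,0,0,0],[0,-5,-77,0,0,0],[0,-13,-77,0,0,0],[0,-21,-77,0,0,0]])

```text
clock: 12.2
tool_pos: [0.5687, 0.1119, 0.2274]
ee_rot: [0.707, 0.003, 0.004, -0.707]
force: [0.2, -0.1, 0.3]
finger_gap: 0.002
```

Request:
carry_out(steps=[[0,-6,0,0,0,0],[0,-12,0,0,0,0],[0,-18,0,0,0,0],[0,-24,0,0,0,0],[0,-30,0,0,0,0]])

```text
clock: 12.82
tool_pos: [0.5686, 0.0815, 0.2273]
ee_rot: [0.707, 0.003, 0.004, -0.707]
force: [-0.2, -0.5, -0.5]
finger_gap: 0.004
```

Request:
carry_out(steps=[[0,-4,0,0,0,0],[0,-8,0,0,0,0],[0,-12,0,0,0,0],[0,-14,0,0,0,0],[0,-14,0,0,0,0]])

```text
clock: 13.45
tool_pos: [0.5686, 0.0674, 0.2273]
ee_rot: [0.707, 0.003, 0.004, -0.707]
force: [0.3, 0.1, -0.0]
finger_gap: 0.008
```

```bash
python3 chk.py 6 scene top wrist
```

```text
13.45 [0.5686 0.0674 0.2273] [ 0.2887  0.051  -0.0017] 0.008026381037245142
scene pawl_ball [232.1 175.7] 0.75 err 1.2 angle 0.09
top top_knob [284.6 208.6] 0.57 err 20.1 angle -0.15
wrist top_knob [213.6 219.5] 0.73 err 132.4 angle -0.60
```

Pawl is down. Retreating and checking.

Request:
carry_out(steps=[[0,5,0,0,0,0],[0,16,0,0,0,0],[0,18,45,0,0,0],[0,18,90,0,0,0],[-30,10,115,0,0,0]])

```text
clock: 14.52
tool_pos: [0.5391, 0.0783, 0.344]
ee_rot: [0.707, 0.004, 0.004, -0.707]
force: [0.5, -0.3, 0.3]
finger_gap: 0.005
```

Request:
carry_out(steps=[[-20,-40,0,0,0,0],[-40,-90,0,0,0,0],[-40,-140,0,0,0,0],[-40,-185,0,0,0,0],[-40,-190,0,0,0,0]])

```text
clock: 15.15
tool_pos: [0.4991, -0.1132, 0.3438]
ee_rot: [0.707, 0.003, 0.005, -0.707]
force: [0.3, 0.3, -0.1]
finger_gap: 0.006
```

```bash
python3 chk.py 7 scene top wrist; python3 - <<'E'
import cv2
a=cv2.imread("pics/wrist7.png")[:350,150:750]; b=cv2.imread("pics/scene7.png")[200:430,200:500]
b=cv2.resize(b,None,fx=1.1,fy=1.1); import numpy as np
c=np.zeros((600,600,3),np.uint8); c[:a.shape[0],:a.shape[1]]=a; h=min(b.shape[0],250); c[350:350+h,:b.shape[1]]=b[:h]
cv2.imwrite("pics/f7.png",c)
E
```

```text
15.15 [ 0.4991 -0.1132  0.3438] [ 0.2922  0.3052 -0.0614] 0.006387878533918238
scene top_knob [241.7 200.6] 0.83 err 2.1 angle -0.26
scene pawl_ball [231.8 174.5] 0.74 err 2.1 angle 0.12
top top_knob [281.5 190.4] 0.84 err 1.9 angle -0.23
top pawl_ball [268.  204.1] 0.7 err 1.9 angle 0.04
wrist top_knob [391.4  56.7] 0.7 err 0.3 angle -0.25
wrist pawl_ball [334.7  12.2] 0.86 err 2.3 angle 0.05
```

View pics/f7.png

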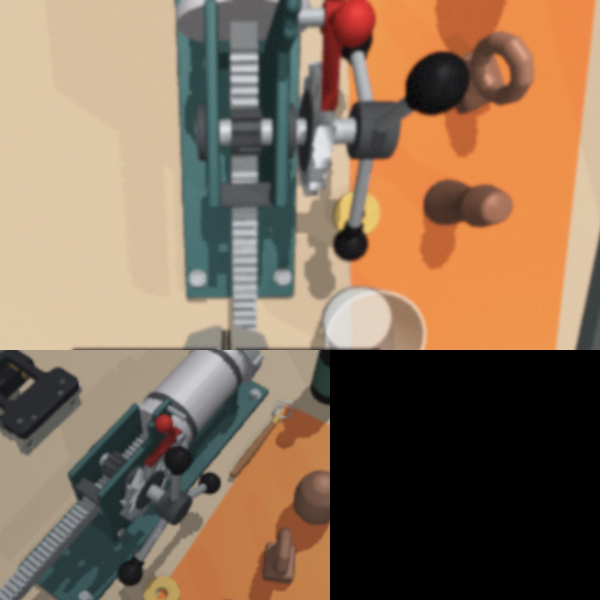

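The pictures show the pawl down, with its nose on the ratchet at (330,95). The wheel is at about -0.25 and the bystanders look undisturbed. Handing in.

```bash
python3 -c "
from cell import arm
print(arm.hand_in())"
```

```text
the job is handed in; nothing more can be done
None
```

The pressure is off the extruder: I tipped the pawl back, turned the wheel back one notch and set the pawl down again. I handed the job in at about 15 s of the 51 s allowed.

- **Pawl up:** I pushed the red ball with the shut fingertips until it met its stop, with 12 N at the tool. After backing off, two cameras put the pawl at 0.94 and 0.98.
- **Wheel back:** I pushed the top knob towards +y, with at most about 7 N at the tool in the readings. The wheel went from about +0.17 to -0.25 rad, close to the middle of the next notch (-0.26), and was never pushed forward.
- **Pawl down:** I pushed the ball from its +y side and the pawl fell into the notch.

In the last check the three cameras put the wheel at -0.23 to -0.26 and the pawl at 0.04 to 0.12, which fits it sitting in a notch. The gripper was clear with no force on it. The table items in the last pictures look undisturbed, but I did not measure their positions again.

A few single readings disagreed, such as the top camera's knob position while the arm was close. I ignored those because they fitted the geometry badly and the other cameras contradicted them.

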